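# Shingle three antenna sample carriers along the lay-out tray

## Robot

A 7-joint arm with a two-finger parallel gripper is mounted at the origin on the work surface; the furniture and walls round the work are solid. World frame = base frame: x ahead of the robot, y to its left, z up, the work surface at z = 0. Lengths are in m, angles in rad, forces in N, time in s.
With the tool pointing down it reaches from about 0.4 to 0.925 m from the base axis. Payload 5.6 kg.
Tool frame: the origin (TCP) lies between the finger pads; the fingertips stand 17 mm ahead of it and the grasp point (between the pads) lies 2 mm behind it; z points along the fingers, y is the direction in which the jaws open and shut (so a half turn about z gives the same grasp; the last joint's range is limited). The gripper opens to 85 mm and grips with 20 to 120 N. Pads are 22 mm wide; open, the fingers measure 114 mm over their backs; the gripper's body (76 mm by 85 mm) begins 54 mm behind the grasp point. The pads swing forward as they close: fully open they stand 13 mm farther back than shut.
Start: joints at [1.165, 0.468, -0.012, 1.603, 0.006, 1.071, -0.056], TCP at [0.231, -0.608, 0.248] pointing down, gripper open.
Joint ranges: [-2.53, 2.53], [-0.31, 2.02], [-1.57, 1.55], [0.28, 2.44], [-1.29, 4.43], [0.15, 1.84], [-2.92, 2.92]. Speed limits (rad/s): [2.57, 2.57, 3.14, 3.14, 3.14, 3.14, 3.14].

## Interface

Orientations are given as a 3x3 rotation matrix whose columns are the frame's x, y, z axes.
In Python, from cell import observe, get_image, camera_model, job_done, regions_of, spot_point gives the robot as it stands.
- The arm moves only by the tool apply_moves, never from a script. Its argument "deltas" is a list of rows, each an object with "dp": the shift along the tool's x, y, z in mm, a list of three; "turn": the turn about the tool's z in rad; "hand": the opening, from -1 (shut) to 1 (fully open), so that 0 is half open. A call has 1 to 20 rows; each row is the pose to reach, as a shift and turn from the pose measured when the call began, along the tool's axes at that moment; what a row does not reach only later rows make up. A row lasts 1/10 s, in which the tool goes at most 50 mm and 8.59 degrees, less where a joint would pass 70% of its speed; a pose out of reach is approached as far as the arm can. A call with a gripper value outside its range is refused whole. The fingers move at their own pace and stop on an object; the grip force is fixed at half the most. Time passes only in rows, so rows that repeat a pose let the fingers close. It gives the time, the measured TCP pose, the force and the opening at its end, in the units of the state.
- observe(): the state, without advancing time (a new reading comes with each control period).
- get_image(name): name is "scene" or "top"; returns the picture (384x512x3 uint8, red, green, blue); there is no depth.
- camera_model(name): a dict with "fx", "fy", "cx", "cy" (pixels), "dist_coeffs" ([k1, k2, p1, p2, k3] as OpenCV has them; the pictures are not rectified), "T" (4x4, takes a point from camera to world coordinates). Camera axes: x right, y up, looking along -z (the intrinsics and any distortion apply to the point x, -y, -z); pixel columns grow to the right and rows downward; lengths in m; the calibration is good to about 2 mm. A picture is of the moment at which its call begins. camera_model takes no time and is no camera call.
- job_done(): hands the job in, once; it reports no verdict.
Trained networks look in the newest picture that a camera, given by its name, has taken for a name from the list of things; names that differ only in an ending like _2 or _b are one class to them, and where a whole thing is asked for, a point or a joint stands for the part that bears it (a point fixed in the world has none). Each returns a list of dicts, best first, with "conf" (0 to 1); they miss things now and then, are a little off and sometimes report something else, mostly with a low value. They report only what shows in the picture. A call takes as long as a camera call.
- regions_of(label, camera): "region" (384x512 bool, what is visible of it) and "extent" ([left, top, width, height] in pixels, round what is visible of it).
- spot_point(label, camera): "point" ([row, column] in pixels: a listed point, or the origin of a listed thing).
The state is a dict: "clock": time; "joint_positions": joint angles; "qd": joint speeds; "tau": joint torques, N m; "ee_pos": TCP position; "orientation": TCP orientation; "wrist_force": force on the tool from outside, world axes, zero at the start; "torque": the same for the moment, N m; "grip_width": finger opening in m.
Only numpy, scipy, OpenCV 4.12 (cv2) and the standard library are available. Lean on these libraries where they do the work, as an engineer would, in place of code of your own. Each camera call takes 0.05 s, during which the arm holds its last target. There are 200 camera calls.

## Task

Lay the three antenna sample carriers (black plates with a small board on each) in the tray for cabling, overlapping like roof tiles: widest, then middle, then narrowest, in a straight row away from the dark head stop, boards up and every connector pointing at the stop. The widest lies flat on the tray floor, its connector tip close to the stop; each following plate rests its connector end about 15 mm over the bare tail of the one before, its own tail down on the tray floor. Let go of all three and do not shift the other things on the bench.

Things in the scene. Friction and masses are not known exactly. Their poses are not given: they have to be found in the camera images.
- tray: Shallow open metal tray, fixed to the bench, 150 mm (x) by 190 mm (y), origin at the centre of its underside. The floor is 3 mm thick (top at z = 3 mm). A 4 mm thick rim stands 7 mm high on three sides; at the +y end is the head stop, a dark steel bar 12 mm thick and 16 mm high. The row runs along y, from the stop toward -y.
- tray_stop (a point): Middle of the head stop's inner face, at the level of the tray floor. Axes as the tray's: the free floor extends 174 mm to -y and 71 mm to either side in x.
- wide_carrier_mid (a point): Centre, half-way up, of the widest carrier: a flat black plate 60 mm long (x), 56 wide (y: grasp across this), 5 thick, 40 g in all. A small antenna board lies on it (3 mm high); its brass connector, 9 wide, sticks out 10 mm past the middle of the head end (-x), 5 to 13 mm over the plate's underside. The last 22 mm at the tail (+x) are bare. z: up.
- wide_carrier_head (a point): Middle of the plate's edge at the head (connector) end of wide_carrier, on the underside; the connector reaches 10 mm farther to -x. Axes as the carrier's.
- wide_carrier_tail (a point): Middle of the plate's edge at the bare tail end of wide_carrier, on the underside. Axes as the carrier's.
- middle_carrier_mid (a point): Centre, half-way up, of the middle-wide carrier: a flat black plate 60 mm long (x), 46 wide (y: grasp across this), 5 thick, 40 g in all. A small antenna board lies on it (3 mm high); its brass connector, 9 wide, sticks out 10 mm past the middle of the head end (-x), 5 to 13 mm over the plate's underside. The last 22 mm at the tail (+x) are bare. z: up.
- middle_carrier_head (a point): Middle of the plate's edge at the head (connector) end of middle_carrier, on the underside; the connector reaches 10 mm farther to -x. Axes as the carrier's.
- middle_carrier_tail (a point): Middle of the plate's edge at the bare tail end of middle_carrier, on the underside. Axes as the carrier's.
- narrow_carrier_mid (a point): Centre, half-way up, of the narrowest carrier: a flat black plate 60 mm long (x), 36 wide (y: grasp across this), 5 thick, 40 g in all. A small antenna board lies on it (3 mm high); its brass connector, 9 wide, sticks out 10 mm past the middle of the head end (-x), 5 to 13 mm over the plate's underside. The last 22 mm at the tail (+x) are bare. z: up.
- narrow_carrier_head (a point): Middle of the plate's edge at the head (connector) end of narrow_carrier, on the underside; the connector reaches 10 mm farther to -x. Axes as the carrier's.
- narrow_carrier_tail (a point): Middle of the plate's edge at the bare tail end of narrow_carrier, on the underside. Axes as the carrier's.
- spool: Bystander: reel of solder wire standing on its end, 54 mm across, 40 mm high. Leave it where it is. Origin at the middle of its underside.
- spacer: Bystander: plain dark block, 30 x 30 x 28 mm. Leave it where it is. Origin at the middle of its underside.
- driver: Bystander: screwdriver lying down, 168 mm long, 25 mm high. Leave it where it is. Origin at the middle of its underside.
- pad: Bystander: black ribbed round attenuator lying down, 58 mm long, 20 mm across. Leave it where it is. Origin at the middle of its underside.

How it is judged:
By the outcome, as a careful person would: the job done as asked, in the order asked, and still so for the second after the job is handed in, with the robot touching nothing.
It also fails if it takes over 72 s, if anything falls off the work surface, if the arm or the gripper's body presses on something with over 40 N, if the wrist force passes 120 N, or if a joint passes its speed limit or range.

## Working session

There is one attempt and no reset: what is moved stays moved. The work goes in short steps, Python scripts to look and compute and a tool call to move; the robot and the scene stay as the last step left them, time stands still between calls to the robot, and variables do not carry over. Pictures are saved under pics/ and viewed, about 8 in all and at most 12, crops included, and the job is handed in when it is done.

Besides the shell and the picture viewer there is one more tool, called after ">>>" as name([rows], argument=value, ...), one row to a line, values as JSON. apply_moves: Moves the arm, as the interface text tells. Its arguments: {"type":"object","properties":{"deltas":{"type":"array"}},"required":["deltas"]}

```bash
mkdir -p pics; cat > h.py <<'E'
import numpy as np, cv2
from cell import *
def ray(cam,rc):
    m=camera_model(cam);K=np.array([[m['fx'],0,m['cx']],[0,m['fy'],m['cy']],[0,0,1.]])
    u=cv2.undistortPoints(np.array([[[rc[1],rc[0]]]],float),K,np.array(m['dist_coeffs'],float))[0,0]
    T=np.array(m['T']);return T[:3,3],T[:3,:3]@np.array([u[0],-u[1],-1.])
def atz(cam,rc,z):
    o,d=ray(cam,rc);return o+d*(z-o[2])/d[2]
def proj(cam,p):
    m=camera_model(cam);K=np.array([[m['fx'],0,m['cx']],[0,m['fy'],m['cy']],[0,0,1.]]);T=np.array(m['T'])
    q=np.linalg.inv(T)@np.r_[p,1];r=cv2.projectPoints(np.array([[q[0],-q[1],-q[2]]]),np.zeros(3),np.zeros(3),K,np.array(m['dist_coeffs'],float))[0][0,0];return r[::-1]
def save(cam,name):
    im=get_image(cam);cv2.imwrite('pics/'+name,im[:,:,::-1]);return im
E
python3 - <<'E'
from h import *
a=save('top','t0.png');b=save('scene','s0.png')
np.set_printoptions(precision=4,suppress=True)
cv2.imwrite('pics/both0.png',cv2.resize(np.vstack([a,b]),None,fx=.78,fy=.78)[:,:,::-1])
for c in('top','scene'):
    print(c,np.array(camera_model(c)['T'])[:3])
    for n in ['tray_stop','tray']+[w+'_carrier_'+p for w in('wide','middle','narrow') for p in('mid','head','tail')]+['spool','spacer','driver','pad']:
        z=.003 if n=='tray_stop' else .0025 if 'mid' in n[-4:] else 0
        print(n,[(round(r['conf'],2),np.round(r['point']),atz(c,r['point'],z)[:2]) for r in spot_point(n,c)[:3]])
print(observe())
E
```

```text
top [[ 0.0072  0.98   -0.1989  0.1955]
 [-0.9999  0.0088  0.0068  0.0378]
 [ 0.0084  0.1989  0.98    1.5252]]
tray_stop [(0.92, array([192., 176.]), array([0.5139, 0.3601]))]
tray [(0.57, array([185., 194.]), array([0.5444, 0.2866]))]
wide_carrier_mid [(0.73, array([226., 198.]), array([0.3696, 0.2634])), (0.24, array([221., 200.]), array([0.3902, 0.2562]))]
wide_carrier_head [(0.67, array([228., 191.]), array([0.36  , 0.2926])), (0.27, array([219., 202.]), array([0.3978, 0.2455])), (0.16, array([189., 177.]), array([0.5245, 0.3582]))]
wide_carrier_tail [(0.55, array([221., 201.]), array([0.3918, 0.2508]))]
middle_carrier_mid [(0.71, array([163., 157.]), array([0.6407, 0.4504])), (0.6, array([203., 166.]), array([0.4644, 0.4004]))]
middle_carrier_head [(0.53, array([208., 155.]), array([0.4418, 0.447 ]))]
middle_carrier_tail [(0.63, array([203., 170.]), array([0.4667, 0.3846])), (0.29, array([225., 189.]), array([0.3733, 0.2986]))]
narrow_carrier_mid [(0.65, array([207., 236.]), array([0.4487, 0.1026])), (0.45, array([208., 158.]), array([0.4436, 0.4346])), (0.27, array([228., 193.])
[... 1612 characters left out ...]
0.4216])), (0.35, array([208., 256.]), array([0.4458, 0.0864]))]
pad [(0.56, array([260., 216.]), array([0.3532, 0.3762]))]
{'clock': 1.6, 'joint_positions': array([ 1.165 ,  0.4675, -0.0116,  1.6027,  0.006 ,  1.0714, -0.0563]), 'qd': array([ 0.0004,  0.0003,  0.0019,  0.0009, -0.0008,  0.0002,  0.0004]), 'tau': array([  0.0008, -53.2221,   0.0217, -25.1621,   0.0115,   0.0014,
         0.    ]), 'ee_pos': array([ 0.2306, -0.6077,  0.2483]), 'orientation': array([[ 0.9349,  0.3548, -0.    ],
       [ 0.3548, -0.9349, -0.0001],
       [-0.0001,  0.0001, -1.    ]]), 'wrist_force': array([0.4594, 0.6882, 0.2669]), 'torque': array([ 0.0093,  0.0089, -0.0366]), 'grip_width': 0.08514587715659888}
```

View crops.

```bash
python3 - <<'E'
import cv2,numpy as np
a=cv2.imread('pics/t0.png')[135:250,125:265];b=cv2.imread('pics/s0.png')[140:300,90:290]
a=cv2.resize(a,(700,575),interpolation=cv2.INTER_CUBIC)
b=cv2.resize(b,(740,592),interpolation=cv2.INTER_CUBIC)
cv2.imwrite('pics/a0.png',a);cv2.imwrite('pics/b0.png',b)
E
```

```text
(no output)
```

View pics/a0.png

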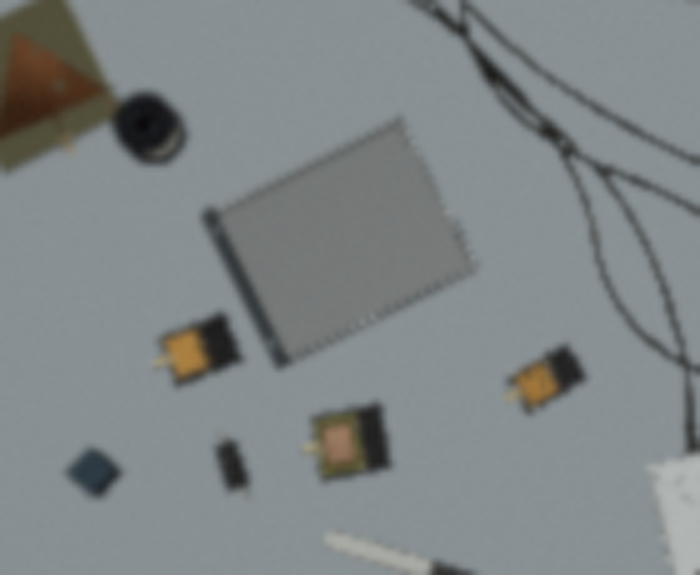

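View pics/b0.png

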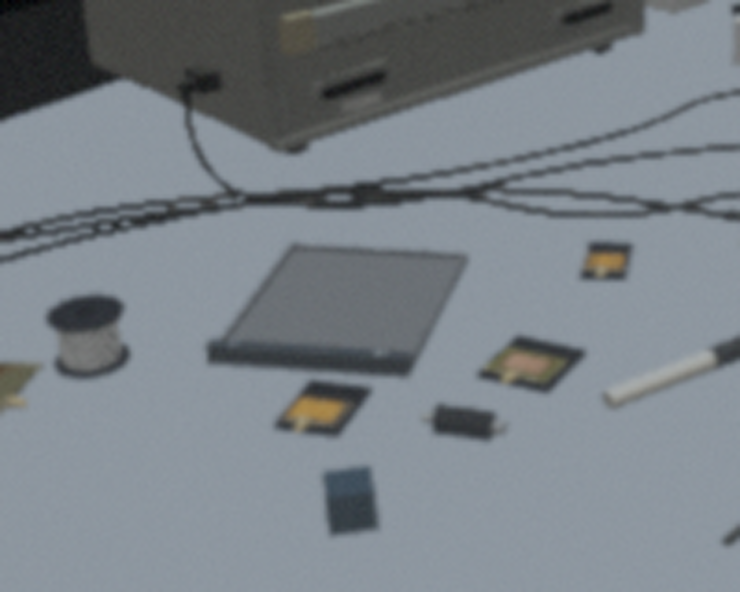

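```bash
cat > fit.py <<'E'
from h import *
from scipy.optimize import minimize
def boxes(kind):
    if kind=='tray': return [([-.075,.075],[-.095,.083],[0,.007]),([-.075,.075],[.083,.095],[0,.016])]
    w={'wide':.056,'middle':.046,'narrow':.036}[kind]
    return [([-.03,.03],[-w/2,w/2],[0,.005]),([-.04,-.03],[-.0045,.0045],[.005,.013])]
def render(cam,kind,p,win,z0=0,S=8):
    r0,c0,h,w=win;out=np.zeros((h*S,w*S),np.uint8);c,s=np.cos(p[2]),np.sin(p[2])
    for bx in boxes(kind):
        P=[proj(cam,[p[0]+c*x-s*y,p[1]+s*x+c*y,z+z0]) for x in bx[0] for y in bx[1] for z in bx[2]]
        q=np.array([[(b-c0+.5)*S,(a-r0+.5)*S] for a,b in P])
        cv2.fillConvexPoly(out,np.round(cv2.convexHull((q*16).astype(np.float32))).astype(np.int32),255,cv2.LINE_AA,4)
    return cv2.resize(out,(w,h),interpolation=cv2.INTER_AREA)/255.
def fit(cam,im,kind,p0,R=None,z0=0):
    R=R or (36 if kind=='tray' else 13)
    rc=np.round(proj(cam,[p0[0],p0[1],z0])).astype(int);win=(rc[0]-R,rc[1]-R,2*R+1,2*R+1)
    a=cv2.cvtColor(im[win[0]:win[0]+win[2],win[1]:win[1]+win[3]],cv2.COLOR_RGB2LAB).astype(float)
    g0=cv2.dilate((render(cam,kind,p0,win,z0)>0).astype(np.uint8),np.ones((7,7)))
    near=g0>0;ring=(cv2.dilate(g0,np.ones((3,3)))>0)&~(cv2.erode(g0,np.ones((3,3)))>0)
    d=np.linalg.norm((a-np.median(a[ring],0)),axis=2);k=(10,3) if kind=='tray' else (45,8)
    al=np.clip((d-k[1])/(k[0]-k[1]),0,1)*near
    f=lambda p:np.sum((render(cam,kind,p,win,z0)-al)**2)
    best=min((minimize(f,[p0[0],p0[1],p0[2]+dy],method='Nelder-Mead',options=dict(initial_simplex=np.array([p0[0],p0[1],p0[2]+dy])+np.array([[0,0,0],[.008,0,0],[0,.008,0],[0,0,.15]]),xatol=1e-4,fatol=1e-3,maxiter=150)) for dy in(-.15,.15)),key=lambda r:r.fun)
    return best.x,best.fun/al.sum()
E
python3 - <<'E'
from fit import *
np.set_printoptions(precision=4,suppress=True)
im={c:cv2.imread(f'pics/{c[0]}0.png')[:,:,::-1].copy() for c in('top','scene')}
cr=lambda x,y:(y/5+135-.4,x/5+125-.4)
def pose(ctr,fr,to,z=0):
    C=atz('top',cr(*ctr),z);d=atz('top',cr(*to),z)-atz('top',cr(*fr),z);return [C[0],C[1],np.arctan2(d[1],d[0])]
G={'tray':pose((340,240),(370,320),(310,170)),'wide':pose((350,441),(320,446),(385,437)),'middle':pose((200,350),(165,360),(230,338)),'narrow':pose((546,380),(515,395),(575,362))}
for k,g in G.items():
    print(k,'guess',np.array(g))
    for c in im:
        p,e=fit(c,im[c],k,g);print(c,p,e)
E
```

```text
tray guess [0.5549 0.2922 0.408 ]Traceback (most recent call last):
  File "<stdin>", line 11, in <module>
  File "fit.py", line 23, in fit
    best=min((minimize(f,[p0[0],p0[1],p0[2]+dy],method='Nelder-Mead',options=dict(initial_simplex=np.array([p0[0],p0[1],p0[2]+dy])+np.array([[0,0,0],[.008,0,0],[0,.008,0],[0,0,.15]]),xatol=1e-4,fatol=1e-3,maxiter=150)) for dy in(-.15,.15)),key=lambda r:r.fun)
  File "fit.py", line 23, in <genexpr>
    best=min((minimize(f,[p0[0],p0[1],p0[2]+dy],method='Nelder-Mead',options=dict(initial_simplex=np.array([p0[0],p0[1],p0[2]+dy])+np.array([[0,0,0],[.008,0,0],[0,.008,0],[0,0,.15]]),xatol=1e-4,fatol=1e-3,maxiter=150)) for dy in(-.15,.15)),key=lambda r:r.fun)
              ~~~~~~~~^^^^^^^^^^^^^^^^^^^^^^^^^^^^^^^^^^^^^^^^^^^^^^^^^^^^^^^^^^^^^^^^^^^^^^^^^^^^^^^^^^^^^^^^^^^^^^^^^^^^^^^^^^^^^^^^^^^^^^^^^^^^^^^^^^^^^^^^^^^^^^^^^^^^^^^^^^^^^^^^^^^^^^^^^^^^^^^^^^^^^^^^^^^^^^^^^^^^
    res = _minimize_neldermead(fun, x0, args, callback, bounds=bounds,
                               **options)
    fxr = func(xr)
    fx = function(np.copy(x), *(wrapper_args + args))
  File "fit.py", line 22, in <lambda>
    f=lambda p:np.sum((render(cam,kind,p,win,z0)-al)**2)
                       ~~~~~~^^^^^^^^^^^^^^^^^^^
  File "fit.py", line 10, in render
    P=[proj(cam,[p[0]+c*x-s*y,p[1]+s*x+c*y,z+z0]) for x in bx[0] for y in bx[1] for z in bx[2]]
       ~~~~^^^^^^^^^^^^^^^^^^^^^^^^^^^^^^^^^^^^^^
  File "h.py", line 10, in proj
    m=camera_model(cam);K=np.array([[m['fx'],0,m['cx']],[0,m['fy'],m['cy']],[0,0,1.]]);T=np.array(m['T'])
ValueError: time passes only in moves, steps and waits
```

View pics/both0.png

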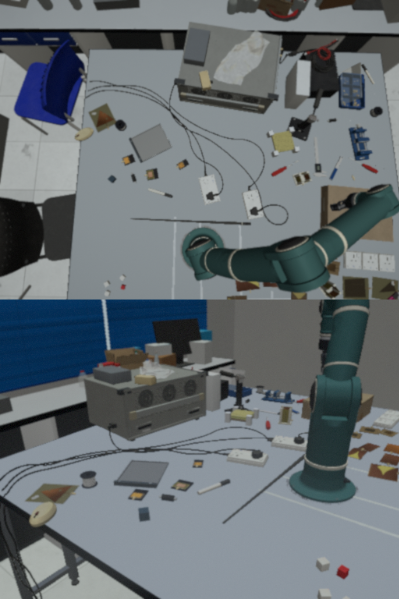

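```bash
sed -i '2a import functools; camera_model=functools.cache(camera_model)' h.py
sed -i '0,/import functools/s//import functools/' h.py
cat > f0.py <<'E'
from fit import *
np.set_printoptions(precision=4,suppress=True)
im={c:cv2.imread(f'pics/{c[0]}0.png')[:,:,::-1].copy() for c in('top','scene')}
cr=lambda x,y:(y/5+135-.4,x/5+125-.4)
def pose(ctr,fr,to,z=0):
    C=atz('top',cr(*ctr),z);d=atz('top',cr(*to),z)-atz('top',cr(*fr),z);return [C[0],C[1],np.arctan2(d[1],d[0])]
G={'tray':pose((340,240),(370,320),(310,170)),'wide':pose((350,441),(320,446),(385,437)),'middle':pose((200,350),(165,360),(230,338)),'narrow':pose((546,380),(515,395),(575,362))}
for k,g in G.items():
    print(k,'guess',np.array(g))
    for c in im:
        p,e=fit(c,im[c],k,g);print(c,p,e)
E
python3 f0.py
```

```text
tray guess [0.5549 0.2922 0.408 ]
top [0.5506 0.2924 0.4855] 0.05864596158262022
scene [0.5531 0.2893 0.4983] 0.06801718336121271
wide guess [ 0.3823  0.2768 -1.4231]
top [ 0.3816  0.2753 -1.3662] 0.04653308811140653
scene [ 0.3828  0.2714 -1.3626] 0.04579656496562028
middle guess [ 0.4584  0.4065 -1.2261]
top [ 0.4592  0.4051 -1.1571] 0.060747969589896506
scene [ 0.4602  0.4016 -1.1683] 0.05434824348764836
narrow guess [ 0.4354  0.1138 -1.0519]
top [ 0.4369  0.1124 -1.0214] 0.05052559184988618
scene [ 0.4392  0.1076 -1.044 ] 0.02202603182306369
```

```bash
cat > go.py <<'E'
import sys,numpy as np
from cell import observe
# args: x,y,z,yaw (m, rad) ...  -> dp, turn from current pose
s=observe();R=np.array(s['orientation']);p=np.array(s['ee_pos']);yw=np.arctan2(R[1,0],R[0,0])
print('t',round(s['clock'],2),'pos',p.round(4),'yaw',round(yw,4),'F',np.round(s['wrist_force'],1),'w',round(s['grip_width'],4),'j',np.round(s['joint_positions'],2))
for a in sys.argv[1:]:
    x,y,z,w=map(float,a.split(','));d=(w-yw+np.pi)%(2*np.pi)-np.pi
    print(a,'dp',(R.T@(np.array([x,y,z])-p)*1000).round(1),'turn',round(-d,3))
E
python3 go.py 0.5,-0.2,0.25,1.2 0.382,0.273,0.1,1.778
```

```text
t 1.6 pos [ 0.2306 -0.6077  0.2483] yaw 0.3628 F [0.5 0.7 0.3] w 0.0851 j [ 1.17  0.47 -0.01  1.6   0.01  1.07 -0.06]
0.5,-0.2,0.25,1.2 dp [ 396.5 -285.6   -1.7] turn -0.837
0.382,0.273,0.1,1.778 dp [ 454.  -769.7  148.2] turn -1.415
```

>>> apply_moves([
  {"dp": [396, -286, 0], "turn": -0.84, "hand": 0.6},
  {"dp": [396, -286, 0], "turn": -0.84, "hand": 0.6},
  {"dp": [396, -286, 0], "turn": -0.84, "hand": 0.6},
  {"dp": [396, -286, 0], "turn": -0.84, "hand": 0.6},
  {"dp": [396, -286, 0], "turn": -0.84, "hand": 0.6},
  {"dp": [396, -286, 0], "turn": -0.84, "hand": 0.6},
  {"dp": [396, -286, 0], "turn": -0.84, "hand": 0.6},
  {"dp": [396, -286, 0], "turn": -0.84, "hand": 0.6},
  {"dp": [396, -286, 0], "turn": -0.84, "hand": 0.6},
  {"dp": [454, -770, 148], "turn": -1.415, "hand": 0.6},
  {"dp": [454, -770, 148], "turn": -1.415, "hand": 0.6},
  {"dp": [454, -770, 148], "turn": -1.415, "hand": 0.6},
  {"dp": [454, -770, 148], "turn": -1.415, "hand": 0.6},
  {"dp": [454, -770, 148], "turn": -1.415, "hand": 0.6},
  {"dp": [454, -770, 148], "turn": -1.415, "hand": 0.6},
  {"dp": [454, -770, 148], "turn": -1.415, "hand": 0.6},
  {"dp": [454, -770, 148], "turn": -1.415, "hand": 0.6},
  {"dp": [454, -770, 148], "turn": -1.415, "hand": 0.6},
  {"dp": [454, -770, 148], "turn": -1.415, "hand": 0.6},
  {"dp": [454, -770, 148], "turn": -1.415, "hand": 0.6},
])

```text
clock: 3.6
ee_pos: [0.3808, 0.2765, 0.0998]
orientation: [[-0.208, 0.978, -0.0], [0.978, 0.208, 0.001], [0.001, 0.0, -1.0]]
wrist_force: [1.0, -0.4, 0.4]
grip_width: 0.0682
```

```bash
python3 go.py 0.382,0.273,0.04,1.778 0.382,0.273,0.023,1.778; python3 - <<'E'
from h import *
a=save('top','t1.png');b=save('scene','s1.png')
m=[]
for c,i in(('top',a),('scene',b)):
    s=observe()['ee_pos'];r=np.round(proj(c,[.382,.273,0])).astype(int);q=i[r[0]-32:r[0]+18,r[1]-30:r[1]+30]
    m.append(cv2.resize(q,None,fx=6.5,fy=6.5,interpolation=cv2.INTER_CUBIC));print(r,proj(c,s))
cv2.imwrite('pics/g1.png',np.hstack(m)[:,:,::-1])
E
```

```text
t 3.6 pos [0.3808 0.2765 0.0998] yaw 1.7801 F [ 1.  -0.4  0.4] w 0.0682 j [-0.21  0.48 -0.58  2.11  0.42  0.66 -0.87]
0.382,0.273,0.04,1.778 dp [-3.7  0.4 59.7] turn 0.002
0.382,0.273,0.023,1.778 dp [-3.7  0.4 76.7] turn 0.002
[223 196] [220.31231122 190.25812941]
[239 233] [205.79883063 231.41217761]
```

View pics/g1.png

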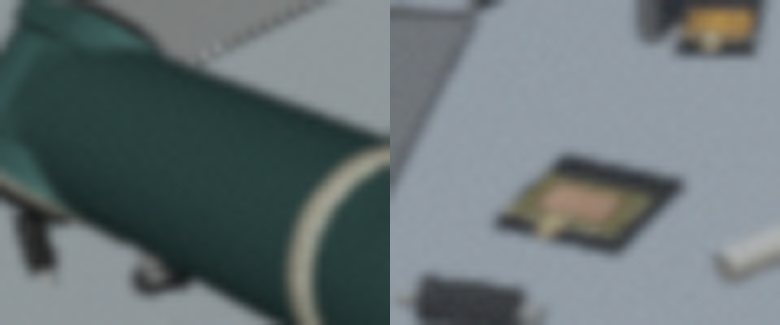

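>>> apply_moves([
  {"dp": [-4, 0, 45], "turn": 0, "hand": 0.6},
  {"dp": [-4, 0, 70], "turn": 0, "hand": 0.6},
  {"dp": [-4, 0, 75], "turn": 0, "hand": 0.6},
  {"dp": [-4, 0, 78], "turn": 0, "hand": 0.6},
  {"dp": [-4, 0, 80], "turn": 0, "hand": 0.6},
  {"dp": [-4, 0, 80], "turn": 0, "hand": 0.6},
])

```text
clock: 4.3
ee_pos: [0.3813, 0.2751, 0.0207]
orientation: [[-0.213, 0.977, 0.0], [0.977, 0.213, 0.004], [0.004, 0.001, -1.0]]
wrist_force: [-0.0, 0.2, 0.6]
grip_width: 0.0683
```

>>> apply_moves([
  {"dp": [1, 0, 1], "turn": 0, "hand": 0.45},
  {"dp": [1, 0, 2], "turn": 0, "hand": 0.45},
  {"dp": [1, 0, 2], "turn": 0, "hand": 0.45},
])

```text
clock: 4.6
ee_pos: [0.3814, 0.2761, 0.019]
orientation: [[-0.213, 0.977, 0.001], [0.977, 0.213, 0.004], [0.004, 0.002, -1.0]]
wrist_force: [0.5, -0.2, -0.7]
grip_width: 0.062
```

>>> apply_moves([
  {"dp": [1, 0, 1], "turn": 0, "hand": 0.45},
  {"dp": [0, 0, 1.5], "turn": 0, "hand": 0.45},
  {"dp": [0, 0, 1.5], "turn": 0, "hand": 0.45},
])

```text
clock: 4.9
ee_pos: [0.3813, 0.276, 0.0174]
orientation: [[-0.213, 0.977, 0.001], [0.977, 0.213, 0.004], [0.004, 0.002, -1.0]]
wrist_force: [-1.0, -0.2, 0.5]
grip_width: 0.0616
```

>>> apply_moves([
  {"dp": [0, 0, 0], "turn": 0, "hand": 0.3},
  {"dp": [0, 0, 0], "turn": 0, "hand": 0.3},
  {"dp": [0, 0, 0], "turn": 0, "hand": 0.2},
  {"dp": [0, 0, 0], "turn": 0, "hand": 0.1},
  {"dp": [0, 0, 0], "turn": 0, "hand": -0.2},
  {"dp": [0, 0, 0], "turn": 0, "hand": -0.2},
])

```text
clock: 5.5
ee_pos: [0.3805, 0.2761, 0.0196]
orientation: [[-0.213, 0.977, 0.001], [0.977, 0.213, 0.002], [0.002, 0.002, -1.0]]
wrist_force: [-8.0, -5.9, 31.8]
grip_width: 0.0463
```

>>> apply_moves([
  {"dp": [0, 0, -5], "turn": 0, "hand": -0.1},
  {"dp": [0, 0, -30], "turn": 0, "hand": 0.6},
  {"dp": [0, 0, -80], "turn": 0, "hand": 0.6},
  {"dp": [0, 0, -80], "turn": 0, "hand": 0.6},
  {"dp": [0, 0, -80], "turn": 0, "hand": 0.6},
])

```text
clock: 6.0
ee_pos: [0.3812, 0.276, 0.1006]
orientation: [[-0.213, 0.977, 0.004], [0.977, 0.213, 0.003], [0.002, 0.004, -1.0]]
wrist_force: [0.2, -0.6, -0.3]
grip_width: 0.0683
```

```bash
python3 go.py; python3 - <<'E'
from fit import *
b=save('scene','s2.png');print(fit('scene',b,'wide',[.383,.2714,-1.36]))
print(regions_of('wide_carrier_mid','scene')[0]['extent'] )
r=np.round(proj('scene',[.382,.273,0])).astype(int);q=b[r[0]-40:r[0]+20,r[1]-40:r[1]+40]
cv2.imwrite('pics/g2.png',cv2.resize(q,None,fx=8,fy=8,interpolation=cv2.INTER_CUBIC)[:,:,::-1])
E
```

```text
t 6.0 pos [0.3812 0.276  0.1006] yaw 1.7851 F [ 0.2 -0.6 -0.3] w 0.0683 j [-0.2   0.48 -0.59  2.11  0.43  0.66 -0.87]
(array([ 0.38126899,  0.26890236, -1.36152375]), np.float64(0.04072428083508536))
[221.2, 231.8, 28.1, 12.3]
```

View pics/g2.png

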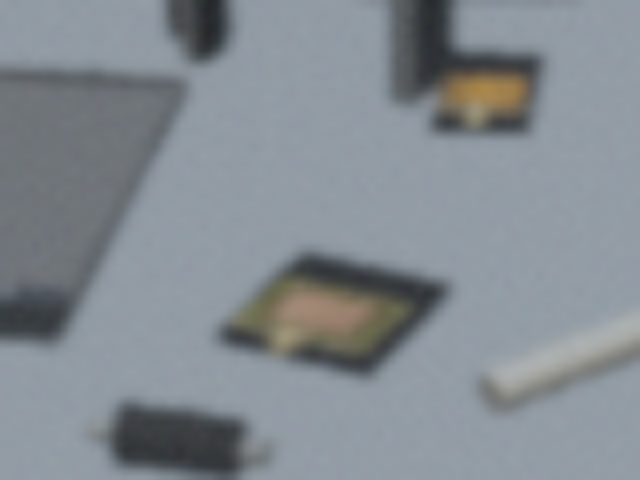

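```bash
python3 go.py 0.381,0.271,0.02,1.779 0.381,0.271,0.014,1.779
```

```text
t 6.1 pos [0.38   0.2753 0.0989] yaw 1.7855 F [ 0.5  0.2 -0.8] w 0.0688 j [-0.21  0.48 -0.59  2.11  0.43  0.66 -0.87]
0.381,0.271,0.02,1.779 dp [-4.5 -0.  78.9] turn 0.006
0.381,0.271,0.014,1.779 dp [-4.5 -0.  84.9] turn 0.006
```

>>> apply_moves([
  {"dp": [-5, 0, 45], "turn": 0, "hand": 0.55},
  {"dp": [-5, 0, 70], "turn": 0, "hand": 0.55},
  {"dp": [-5, 0, 80], "turn": 0, "hand": 0.55},
  {"dp": [-5, 0, 83], "turn": 0, "hand": 0.55},
  {"dp": [-5, 0, 84], "turn": 0, "hand": 0.55},
  {"dp": [-5, 0, 84], "turn": 0, "hand": 0.55},
])

```text
clock: 6.7
ee_pos: [0.3815, 0.2711, 0.0156]
orientation: [[-0.213, 0.977, 0.001], [0.977, 0.213, 0.002], [0.002, 0.002, -1.0]]
wrist_force: [0.0, -0.9, -0.3]
grip_width: 0.0664
```

>>> apply_moves([
  {"dp": [0, 0, 1], "turn": 0, "hand": 0.5},
  {"dp": [0, 0, 2], "turn": 0, "hand": 0.5},
  {"dp": [0, 0, 2], "turn": 0, "hand": 0.5},
])

```text
clock: 7.0
ee_pos: [0.3818, 0.2711, 0.014]
orientation: [[-0.213, 0.977, 0.002], [0.977, 0.213, 0.002], [0.002, 0.003, -1.0]]
wrist_force: [-0.8, 0.8, -0.3]
grip_width: 0.0644
```

>>> apply_moves([
  {"dp": [0, 0, 0.5], "turn": 0, "hand": 0.42},
  {"dp": [0, 0, 1], "turn": 0, "hand": 0.42},
  {"dp": [0, 0, 1], "turn": 0, "hand": 0.42},
])

```text
clock: 7.3
ee_pos: [0.3819, 0.2711, 0.013]
orientation: [[-0.213, 0.977, 0.002], [0.977, 0.213, 0.002], [0.002, 0.003, -1.0]]
wrist_force: [-0.1, 0.1, 0.3]
grip_width: 0.0604
```

>>> apply_moves([
  {"dp": [0, 0, 0], "turn": 0, "hand": 0.28},
  {"dp": [0, 0, 0], "turn": 0, "hand": 0.2},
  {"dp": [0, 0, 0], "turn": 0, "hand": 0.2},
  {"dp": [0, 0, 0], "turn": 0, "hand": 0.2},
])

```text
clock: 7.7
ee_pos: [0.3816, 0.2711, 0.0136]
orientation: [[-0.213, 0.977, 0.002], [0.977, 0.213, 0.002], [0.001, 0.003, -1.0]]
wrist_force: [-2.4, -1.3, 9.1]
grip_width: 0.0538
```

>>> apply_moves([
  {"dp": [0, 0, -1], "turn": 0, "hand": 0.0},
  {"dp": [0, 0, -1], "turn": 0, "hand": 0.0},
  {"dp": [0, 0, -1], "turn": 0, "hand": 0.0},
])

```text
clock: 8.0
ee_pos: [0.3817, 0.2711, 0.0145]
orientation: [[-0.213, 0.977, 0.002], [0.977, 0.213, 0.002], [0.001, 0.003, -1.0]]
wrist_force: [0.9, -0.4, 0.3]
grip_width: 0.054
```

Holding at 54 mm with hand commanded to 42 mm: gripped. Lift and check.

>>> apply_moves([
  {"dp": [0, 0, -10], "turn": 0, "hand": 0.0},
  {"dp": [0, 0, -40], "turn": 0, "hand": 0.0},
  {"dp": [0, 0, -60], "turn": 0, "hand": 0.0},
  {"dp": [0, 0, -60], "turn": 0, "hand": 0.0},
  {"dp": [0, 0, -60], "turn": 0, "hand": 0.0},
])

```text
clock: 8.5
ee_pos: [0.3819, 0.2708, 0.0749]
orientation: [[-0.213, 0.977, 0.003], [0.977, 0.213, 0.002], [0.001, 0.004, -1.0]]
wrist_force: [1.0, 1.0, -0.1]
grip_width: 0.0536
```

```bash
python3 - <<'E'
from fit import *
b=save('scene','s3.png')
z0=observe()['ee_pos'][2]-.0145
print(fit('scene',b,'wide',[.3805,.2690,-1.36],z0=z0), z0)
r=np.round(proj('scene',[.382,.273,z0])).astype(int);q=b[r[0]-35:r[0]+25,r[1]-40:r[1]+40]
cv2.imwrite('pics/g3.png',cv2.resize(q,None,fx=8,fy=8,interpolation=cv2.INTER_CUBIC)[:,:,::-1])
E
python3 go.py 0.5335,0.3253,0.08,2.063 0.5335,0.3253,0.03,2.063
```

```text
(array([ 0.38673372,  0.26617172, -1.33557209]), np.float64(0.20819222278333088)) 0.05981996425224469
t 8.55 pos [0.3815 0.2705 0.0743] yaw 1.7851 F [ 0.7 -0.7 -0.5] w 0.0541 j [-0.22  0.52 -0.56  2.13  0.47  0.61 -0.9 ]
0.5335,0.3253,0.08,2.063 dp [ 21.2 160.2  -5.3] turn -0.278
0.5335,0.3253,0.03,2.063 dp [ 21.2 160.1  44.7] turn -0.278
```

View pics/g3.png

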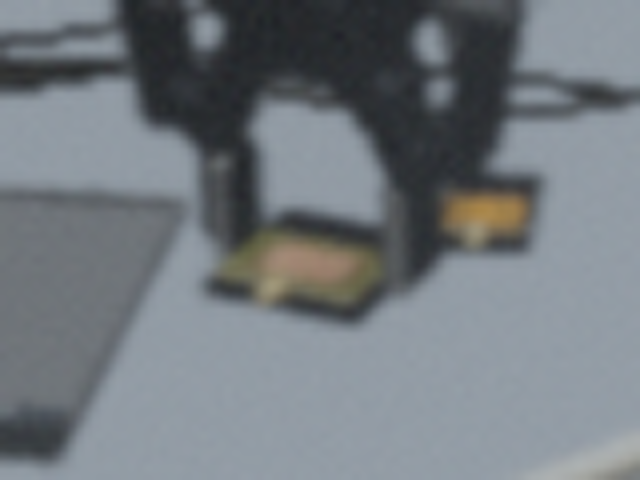

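>>> apply_moves([
  {"dp": [5, 40, -6], "turn": -0.1, "hand": 0.0},
  {"dp": [11, 80, -6], "turn": -0.2, "hand": 0.0},
  {"dp": [16, 120, -6], "turn": -0.278, "hand": 0.0},
  {"dp": [20, 150, -6], "turn": -0.278, "hand": 0.0},
  {"dp": [20, 160, -6], "turn": -0.278, "hand": 0.0},
  {"dp": [20, 160, -6], "turn": -0.278, "hand": 0.0},
  {"dp": [20, 160, 15], "turn": -0.278, "hand": 0.0},
  {"dp": [20, 160, 30], "turn": -0.278, "hand": 0.0},
  {"dp": [20, 160, 30], "turn": -0.278, "hand": 0.0},
])

```text
clock: 9.45
ee_pos: [0.5307, 0.3226, 0.042]
orientation: [[-0.474, 0.881, -0.003], [0.881, 0.474, -0.002], [-0.001, -0.004, -1.0]]
wrist_force: [-0.1, -0.1, -0.5]
grip_width: 0.0534
```

```bash
python3 go.py 0.5339,0.3245,0.02,2.063 0.5339,0.3245,0.017,2.063; python3 - <<'E'
from h import *
b=save('scene','s4.png');s=observe();p=s['ee_pos']
u=np.array([-.472,.881]);tip=proj('scene',np.r_[p[:2]+u*.04,p[2]-.0136+.009]);print('pred connector tip px',tip)
r=np.round(proj('scene',p)).astype(int);q=b[r[0]-25:r[0]+35,r[1]-40:r[1]+40]
cv2.imwrite('pics/g4.png',cv2.resize(q,None,fx=8,fy=8,interpolation=cv2.INTER_CUBIC)[:,:,::-1]);print(r)
E
```

```text
t 9.45 pos [0.5307 0.3226 0.042 ] yaw 2.0644 F [-0.1 -0.1 -0.5] w 0.0534 j [-0.19  0.78 -0.57  1.76  0.56  0.78 -0.55]
0.5339,0.3245,0.02,2.063 dp [ 0.2  3.8 22. ] turn 0.001
0.5339,0.3245,0.017,2.063 dp [ 0.2  3.8 25. ] turn 0.001
pred connector tip px [224.68651927 173.74661233]
[216 178]
```

View pics/g4.png

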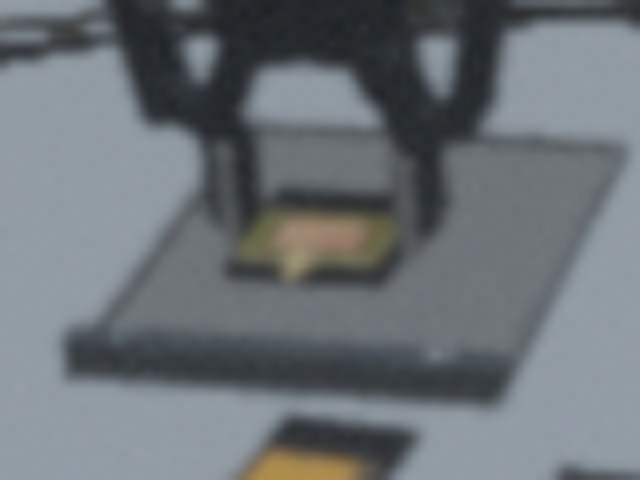

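>>> apply_moves([
  {"dp": [0, 4, 15], "turn": 0, "hand": 0.0},
  {"dp": [0, 4, 21], "turn": 0, "hand": 0.0},
  {"dp": [0, 4, 23], "turn": 0, "hand": 0.0},
  {"dp": [0, 4, 24], "turn": 0, "hand": 0.0},
  {"dp": [0, 4, 24], "turn": 0, "hand": 0.0},
])

```text
clock: 10.0
ee_pos: [0.5352, 0.3254, 0.0195]
orientation: [[-0.474, 0.881, -0.001], [0.881, 0.474, -0.001], [-0.0, -0.001, -1.0]]
wrist_force: [0.2, 0.4, -0.9]
grip_width: 0.0533
```

>>> apply_moves([
  {"dp": [-1, -1, 1], "turn": 0, "hand": 0.0},
  {"dp": [-1, -1, 2], "turn": 0, "hand": 0.0},
  {"dp": [-1, -1, 2.5], "turn": 0, "hand": 0.0},
  {"dp": [-1, -1, 2.5], "turn": 0, "hand": 0.0},
])

```text
clock: 10.4
ee_pos: [0.5348, 0.324, 0.017]
orientation: [[-0.474, 0.881, -0.001], [0.881, 0.474, -0.001], [-0.0, -0.001, -1.0]]
wrist_force: [-0.8, 0.4, 0.2]
grip_width: 0.0534
```

Half a millimetre to go; release, open gradually, and rise.

>>> apply_moves([
  {"dp": [0, 0, 0.5], "turn": 0, "hand": 0.0},
  {"dp": [0, 0, 0], "turn": 0, "hand": 0.3},
  {"dp": [0, 0, 0], "turn": 0, "hand": 0.5},
  {"dp": [0, 0, 0], "turn": 0, "hand": 0.7},
  {"dp": [0, 0, -5], "turn": 0, "hand": 0.7},
  {"dp": [0, 0, -40], "turn": 0, "hand": 0.7},
  {"dp": [0, 0, -80], "turn": 0, "hand": 0.4},
  {"dp": [0, 0, -80], "turn": 0, "hand": 0.4},
])

```text
clock: 11.2
ee_pos: [0.5375, 0.3266, 0.1029]
orientation: [[-0.474, 0.881, 0.007], [0.881, 0.474, 0.005], [0.001, 0.009, -1.0]]
wrist_force: [0.0, 0.4, 0.1]
grip_width: 0.0595
```

```bash
python3 - <<'E'
from fit import *
b=save('scene','s5.png')
print(fit('scene',b,'wide',[.536,.3225,-1.079],z0=.003))
print(fit('scene',b,'middle',[.4602,.4016,-1.1683]))
for n in('head','tail','mid'):
  x=spot_point('wide_carrier_'+n,'scene')
  if x:print(n,x[0]['conf'],atz('scene',x[0]['point'],.003)[:2])
r=np.round(proj('scene',[.536,.3225,0])).astype(int);q=b[r[0]-25:r[0]+35,r[1]-40:r[1]+40]
cv2.imwrite('pics/g5.png',cv2.resize(q,None,fx=8,fy=8,interpolation=cv2.INTER_CUBIC)[:,:,::-1]);print(r)
E
python3 go.py 0.4597,0.4034,0.1,1.979
```

```text
(array([ 0.52206394,  0.34060246, -0.90089209]), np.float64(0.42748307271961056))
(array([ 0.46019949,  0.40160278, -1.16816276]), np.float64(0.1228363867253914))
head 0.6 [0.64468047 0.45130721]
tail 0.64 [0.57001681 0.29526073]
mid 0.8 [0.54196059 0.321728  ]
[230 179]
t 11.4 pos [0.5345 0.3234 0.0963] yaw 2.064 F [ 0.1 -0.  -0.5] w 0.0599 j [-0.16  0.71 -0.61  1.74  0.51  0.86 -0.51]
0.4597,0.4034,0.1,1.979 dp [105.9 -28.   -3.7] turn 0.085
```

View pics/g5.png

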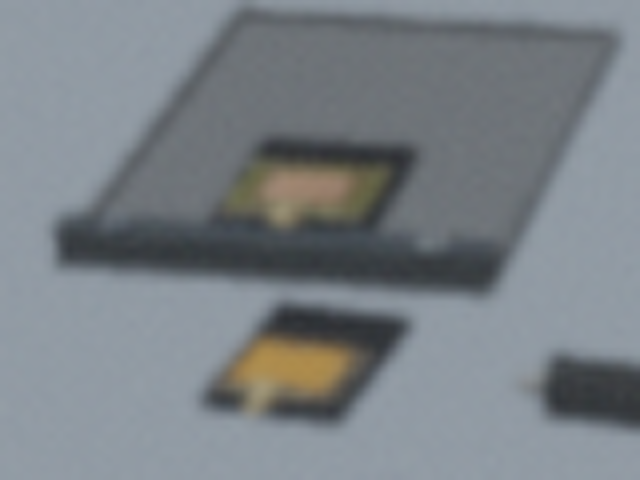

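```bash
python3 go.py 0.4613,0.3997,0.06,1.979 0.4613,0.3997,0.018,1.979; python3 - <<'E'
from h import *
print(proj('scene',[.5487+.0008,.2973-.002,.008]))
E
```

```text
t 11.4 pos [0.5345 0.3234 0.0963] yaw 2.064 F [ 0.1 -0.  -0.5] w 0.0599 j [-0.16  0.71 -0.61  1.74  0.51  0.86 -0.51]
0.4613,0.3997,0.06,1.979 dp [101.9 -28.2  36.3] turn 0.085
0.4613,0.3997,0.018,1.979 dp [101.9 -28.1  78.3] turn 0.085
[222.11674035 181.97969239]
```

>>> apply_moves([
  {"dp": [40, -11, 0], "turn": 0.08, "hand": 0.3},
  {"dp": [80, -22, 0], "turn": 0.085, "hand": 0.3},
  {"dp": [102, -28, 15], "turn": 0.085, "hand": 0.3},
  {"dp": [102, -28, 35], "turn": 0.085, "hand": 0.3},
  {"dp": [102, -28, 40], "turn": 0.085, "hand": 0.3},
  {"dp": [102, -28, 40], "turn": 0.085, "hand": 0.3},
])

```text
clock: 12.0
ee_pos: [0.461, 0.3985, 0.0545]
orientation: [[-0.396, 0.918, -0.004], [0.918, 0.396, -0.004], [-0.002, -0.006, -1.0]]
wrist_force: [0.6, -0.2, -0.1]
grip_width: 0.0553
```

```bash
python3 go.py 0.4613,0.3997,0.016,1.979
```

```text
t 12.0 pos [0.461  0.3985 0.0545] yaw 1.9785 F [ 0.6 -0.2 -0.1] w 0.0553 j [-0.36  0.74 -0.56  1.79  0.54  0.78 -0.79]
0.4613,0.3997,0.016,1.979 dp [ 1.   1.  38.5] turn -0.001
```

>>> apply_moves([
  {"dp": [1, 1, 20], "turn": 0, "hand": 0.3},
  {"dp": [1, 1, 32], "turn": 0, "hand": 0.3},
  {"dp": [1, 1, 36], "turn": 0, "hand": 0.3},
  {"dp": [1, 1, 38], "turn": 0, "hand": 0.3},
  {"dp": [1, 1, 38], "turn": 0, "hand": 0.3},
])

```text
clock: 12.5
ee_pos: [0.4616, 0.3997, 0.0168]
orientation: [[-0.396, 0.918, -0.004], [0.918, 0.396, -0.004], [-0.002, -0.005, -1.0]]
wrist_force: [-0.2, -0.3, -0.1]
grip_width: 0.0556
```

>>> apply_moves([
  {"dp": [0, 0, 1.5], "turn": 0, "hand": 0.2},
  {"dp": [0, 0, 1.5], "turn": 0, "hand": 0.1},
  {"dp": [0, 0, 1.5], "turn": 0, "hand": 0.0},
  {"dp": [0, 0, 1.5], "turn": 0, "hand": -0.05},
  {"dp": [0, 0, 1.5], "turn": 0, "hand": -0.05},
])

```text
clock: 13.0
ee_pos: [0.4618, 0.3999, 0.0163]
orientation: [[-0.396, 0.918, -0.003], [0.918, 0.396, -0.004], [-0.002, -0.004, -1.0]]
wrist_force: [-1.4, -0.6, 5.5]
grip_width: 0.0428
```

>>> apply_moves([
  {"dp": [0, 0, -1], "turn": 0, "hand": -0.25},
  {"dp": [0, 0, -1], "turn": 0, "hand": -0.25},
  {"dp": [0, 0, -1], "turn": 0, "hand": -0.25},
])

```text
clock: 13.3
ee_pos: [0.4619, 0.3999, 0.0174]
orientation: [[-0.396, 0.918, -0.003], [0.918, 0.396, -0.004], [-0.002, -0.004, -1.0]]
wrist_force: [-0.1, 0.5, -0.1]
grip_width: 0.0431
```

>>> apply_moves([
  {"dp": [0, 0, -15], "turn": 0, "hand": -0.25},
  {"dp": [0, 0, -45], "turn": 0, "hand": -0.25},
  {"dp": [0, 0, -60], "turn": 0, "hand": -0.25},
  {"dp": [0, 0, -60], "turn": 0, "hand": -0.25},
])

```text
clock: 13.7
ee_pos: [0.4634, 0.4016, 0.0804]
orientation: [[-0.396, 0.918, 0.001], [0.918, 0.396, -0.0], [-0.001, 0.001, -1.0]]
wrist_force: [-0.6, 0.0, -0.5]
grip_width: 0.0432
```

```bash
python3 go.py 0.5575,0.2804,0.075,2.063 0.5575,0.2804,0.035,2.063
```

```text
t 13.7 pos [0.4634 0.4016 0.0804] yaw 1.978 F [-0.6  0.  -0.5] w 0.0432 j [-0.34  0.71 -0.58  1.78  0.52  0.82 -0.77]
0.5575,0.2804,0.075,2.063 dp [-148.5   38.4    5.5] turn -0.085
0.5575,0.2804,0.035,2.063 dp [-148.5   38.4   45.5] turn -0.085
```

>>> apply_moves([
  {"dp": [-40, 10, 2], "turn": -0.085, "hand": -0.25},
  {"dp": [-80, 20, 2], "turn": -0.085, "hand": -0.25},
  {"dp": [-120, 31, 2], "turn": -0.085, "hand": -0.25},
  {"dp": [-148, 38, 2], "turn": -0.085, "hand": -0.25},
  {"dp": [-148, 38, 2], "turn": -0.085, "hand": -0.25},
  {"dp": [-148, 38, 25], "turn": -0.085, "hand": -0.25},
  {"dp": [-148, 38, 42], "turn": -0.085, "hand": -0.25},
  {"dp": [-148, 38, 45], "turn": -0.085, "hand": -0.25},
  {"dp": [-148, 38, 45], "turn": -0.085, "hand": -0.25},
])

```text
clock: 14.6
ee_pos: [0.5557, 0.2811, 0.0344]
orientation: [[-0.474, 0.881, -0.001], [0.881, 0.474, -0.001], [-0.0, -0.001, -1.0]]
wrist_force: [0.3, -0.2, -0.4]
grip_width: 0.0434
```

```bash
python3 go.py 0.5575,0.2804,0.0265,2.063 
```

```text
t 14.6 pos [0.5557 0.2811 0.0344] yaw 2.0643 F [ 0.3 -0.2 -0.4] w 0.0434 j [-0.12  0.79 -0.56  1.76  0.58  0.77 -0.48]
0.5575,0.2804,0.0265,2.063 dp [-1.4  1.2  7.9] turn 0.001
```

>>> apply_moves([
  {"dp": [-1, 1, 6], "turn": 0, "hand": -0.25},
  {"dp": [-1, 1, 8], "turn": 0, "hand": -0.25},
  {"dp": [-1, 1, 9], "turn": 0, "hand": -0.25},
  {"dp": [-1, 1, 9], "turn": 0, "hand": -0.25},
])

```text
clock: 15.0
ee_pos: [0.5572, 0.2808, 0.0256]
orientation: [[-0.474, 0.881, -0.001], [0.881, 0.474, -0.001], [-0.0, -0.001, -1.0]]
wrist_force: [0.6, 1.2, -0.4]
grip_width: 0.0432
```

>>> apply_moves([
  {"dp": [0, 0, 0.7], "turn": 0, "hand": -0.25},
  {"dp": [0, 0, 1.2], "turn": 0, "hand": -0.25},
  {"dp": [0, 0, 1.2], "turn": 0, "hand": -0.25},
])

```text
clock: 15.3
ee_pos: [0.5572, 0.2807, 0.0245]
orientation: [[-0.474, 0.881, -0.001], [0.881, 0.474, -0.001], [-0.0, -0.001, -1.0]]
wrist_force: [-0.5, 0.2, 0.5]
grip_width: 0.0434
```

Release gently.

>>> apply_moves([
  {"dp": [0, 0, 0.3], "turn": 0, "hand": -0.25},
  {"dp": [0, 0, 0.3], "turn": 0, "hand": 0.1},
  {"dp": [0, 0, 0.3], "turn": 0, "hand": 0.25},
  {"dp": [0, 0, 0.3], "turn": 0, "hand": 0.4},
  {"dp": [0, 0, 0.3], "turn": 0, "hand": 0.5},
  {"dp": [0, 0, 0.3], "turn": 0, "hand": 0.5},
  {"dp": [0, 0, -10], "turn": 0, "hand": 0.5},
  {"dp": [0, 0, -50], "turn": 0, "hand": 0.5},
  {"dp": [0, 0, -80], "turn": 0, "hand": 0.2},
  {"dp": [0, 0, -80], "turn": 0, "hand": 0.1},
])

```text
clock: 16.3
ee_pos: [0.5598, 0.2828, 0.1098]
orientation: [[-0.474, 0.881, 0.007], [0.881, 0.474, 0.003], [-0.0, 0.008, -1.0]]
wrist_force: [0.3, 1.2, -0.2]
grip_width: 0.0468
```

```bash
python3 - <<'E'
from fit import *
b=save('scene','s6.png')
print(fit('scene',b,'narrow',[.4392,.1076,-1.044]))
r=np.round(proj('scene',[.55,.29,0])).astype(int);q=b[r[0]-30:r[0]+30,r[1]-40:r[1]+40]
cv2.imwrite('pics/g6.png',cv2.resize(q,None,fx=10,fy=10,interpolation=cv2.INTER_CUBIC)[:,:,::-1]);print(r)
E
python3 go.py 0.4395,0.107,0.1,2.11 0.4395,0.107,0.05,2.11
```

```text
(array([ 0.43910096,  0.10759988, -1.04303238]), np.float64(0.02157660950584432))
[224 183]
t 16.35 pos [0.5587 0.2817 0.1075] yaw 2.0642 F [-0.6 -0.6 -0.2] w 0.0469 j [-0.07  0.69 -0.62  1.73  0.51  0.88 -0.43]
0.4395,0.107,0.1,2.11 dp [ -97.4 -187.8    6.8] turn -0.046
0.4395,0.107,0.05,2.11 dp [ -97.4 -188.    56.8] turn -0.046
```

View pics/g6.png

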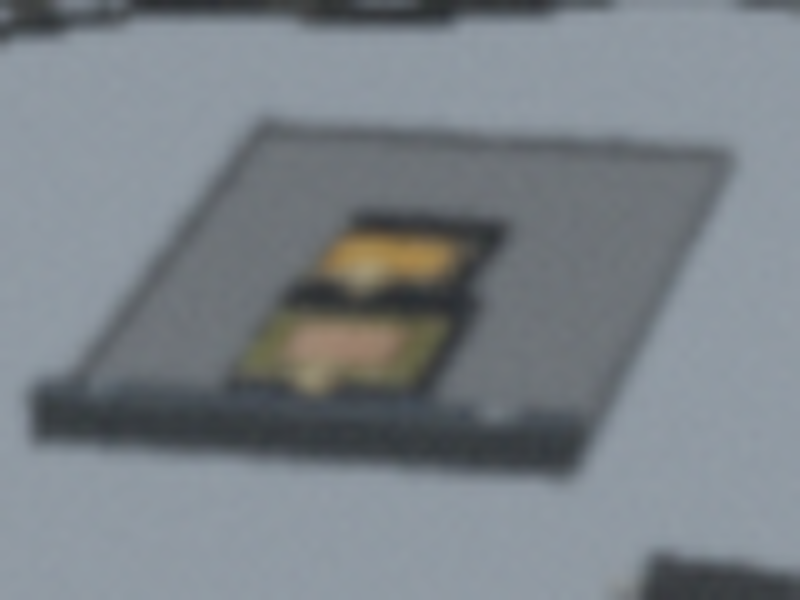

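>>> apply_moves([
  {"dp": [-20, -40, 0], "turn": -0.05, "hand": 0.08},
  {"dp": [-40, -80, 0], "turn": -0.05, "hand": 0.08},
  {"dp": [-60, -120, 0], "turn": -0.05, "hand": 0.08},
  {"dp": [-80, -160, 10], "turn": -0.05, "hand": 0.08},
  {"dp": [-97, -188, 30], "turn": -0.05, "hand": 0.08},
  {"dp": [-97, -188, 50], "turn": -0.05, "hand": 0.08},
  {"dp": [-97, -188, 60], "turn": -0.05, "hand": 0.08},
  {"dp": [-97, -188, 60], "turn": -0.05, "hand": 0.08},
])

```text
clock: 17.15
ee_pos: [0.4386, 0.1076, 0.0457]
orientation: [[-0.518, 0.856, 0.001], [0.856, 0.518, 0.001], [0.0, 0.002, -1.0]]
wrist_force: [0.3, -0.2, 0.4]
grip_width: 0.0459
```

```bash
python3 go.py 0.44,0.1066,0.018,2.11; python3 - <<'E'
from h import *
v=np.array([.472,-.881]);S=np.array([.5127,.3641])+[.0008,-.002]
for n,d,z in(('wide tip',5.9,12),('mid tip',51,18),('mid tail top',120.5,8)):
    print(n,proj('scene',np.r_[S+v*d/1000,z/1000]))
print('obs wide tip',194+38.5-.45,143+31.4-.45,'mid tip',194+28.5-.45,143+36.2-.45,'mid tail',194+21.8-.45,143+43.2-.45)
E
```

```text
t 17.15 pos [0.4386 0.1076 0.0457] yaw 2.1147 F [ 0.3 -0.2  0.4] w 0.0459 j [ 0.18  0.57 -0.59  2.17  0.6   0.56 -0.31]
0.44,0.1066,0.018,2.11 dp [-1.6  0.7 27.7] turn 0.005
wide tip [232.9625479  174.14008516]
mid tip [223.09205973 179.07434928]
mid tail top [214.99740592 186.60167248]
obs wide tip 232.05 173.95000000000002 mid tip 222.05 178.75 mid tail 215.35000000000002 185.75
```

>>> apply_moves([
  {"dp": [-2, 1, 15], "turn": 0, "hand": 0.08},
  {"dp": [-2, 1, 24], "turn": 0, "hand": 0.08},
  {"dp": [-2, 1, 27], "turn": 0, "hand": 0.08},
  {"dp": [-2, 1, 28], "turn": 0, "hand": 0.08},
  {"dp": [-2, 1, 28], "turn": 0, "hand": 0.08},
])

```text
clock: 17.65
ee_pos: [0.4406, 0.1069, 0.0179]
orientation: [[-0.518, 0.855, 0.002], [0.855, 0.518, 0.001], [0.0, 0.002, -1.0]]
wrist_force: [-0.4, -0.5, 0.1]
grip_width: 0.0457
```

>>> apply_moves([
  {"dp": [0, 0, 0.7], "turn": 0, "hand": -0.05},
  {"dp": [0, 0, 0.7], "turn": 0, "hand": -0.15},
  {"dp": [0, 0, 0.7], "turn": 0, "hand": -0.25},
  {"dp": [0, 0, 0.7], "turn": 0, "hand": -0.3},
  {"dp": [0, 0, 0.7], "turn": 0, "hand": -0.3},
])

```text
clock: 18.15
ee_pos: [0.4408, 0.1068, 0.018]
orientation: [[-0.518, 0.855, 0.002], [0.855, 0.518, 0.001], [-0.0, 0.003, -1.0]]
wrist_force: [-2.1, -0.8, 7.1]
grip_width: 0.0332
```

>>> apply_moves([
  {"dp": [0, 0, -0.7], "turn": 0, "hand": -0.5},
  {"dp": [0, 0, -0.7], "turn": 0, "hand": -0.5},
  {"dp": [0, 0, -0.7], "turn": 0, "hand": -0.5},
])

```text
clock: 18.45
ee_pos: [0.4409, 0.1068, 0.0187]
orientation: [[-0.518, 0.855, 0.003], [0.855, 0.518, 0.001], [-0.0, 0.003, -1.0]]
wrist_force: [0.6, 0.8, -0.2]
grip_width: 0.0331
```

>>> apply_moves([
  {"dp": [0, 0, -15], "turn": 0, "hand": -0.5},
  {"dp": [0, 0, -45], "turn": 0, "hand": -0.5},
  {"dp": [0, 0, -60], "turn": 0, "hand": -0.5},
  {"dp": [0, 0, -60], "turn": 0, "hand": -0.5},
])

```text
clock: 18.85
ee_pos: [0.442, 0.1069, 0.0802]
orientation: [[-0.518, 0.856, 0.006], [0.856, 0.518, 0.002], [-0.002, 0.006, -1.0]]
wrist_force: [-0.2, -0.3, -0.7]
grip_width: 0.0333
```

```bash
python3 go.py 0.5784,0.2415,0.08,2.063 0.5784,0.2415,0.037,2.063
```

```text
t 18.85 pos [0.442  0.1069 0.0802] yaw 2.1147 F [-0.2 -0.3 -0.7] w 0.0333 j [ 0.24  0.52 -0.65  2.16  0.54  0.63 -0.25]
0.5784,0.2415,0.08,2.063 dp [ 44.6 186.3   1.3] turn 0.052
0.5784,0.2415,0.037,2.063 dp [ 44.6 186.1  44.3] turn 0.052
```

>>> apply_moves([
  {"dp": [10, 40, 0], "turn": 0.05, "hand": -0.5},
  {"dp": [20, 80, 0], "turn": 0.05, "hand": -0.5},
  {"dp": [29, 120, 0], "turn": 0.05, "hand": -0.5},
  {"dp": [38, 160, 0], "turn": 0.05, "hand": -0.5},
  {"dp": [44, 186, 0], "turn": 0.05, "hand": -0.5},
  {"dp": [44, 186, 0], "turn": 0.05, "hand": -0.5},
  {"dp": [44, 186, 25], "turn": 0.05, "hand": -0.5},
  {"dp": [44, 186, 42], "turn": 0.05, "hand": -0.5},
  {"dp": [44, 186, 44], "turn": 0.05, "hand": -0.5},
  {"dp": [44, 186, 44], "turn": 0.05, "hand": -0.5},
])

```text
clock: 19.85
ee_pos: [0.5778, 0.2402, 0.0363]
orientation: [[-0.474, 0.88, 0.004], [0.88, 0.474, 0.001], [-0.001, 0.004, -1.0]]
wrist_force: [-0.0, 0.1, -0.4]
grip_width: 0.0333
```

```bash
python3 go.py 0.5784,0.2415,0.027,2.063
```

```text
t 19.85 pos [0.5778 0.2402 0.0363] yaw 2.0647 F [-0.   0.1 -0.4] w 0.0333 j [-0.04  0.79 -0.56  1.76  0.58  0.77 -0.41]
0.5784,0.2415,0.027,2.063 dp [0.8 1.1 9.3] turn 0.002
```

>>> apply_moves([
  {"dp": [1, 1, 6], "turn": 0, "hand": -0.5},
  {"dp": [1, 1, 8.5], "turn": 0, "hand": -0.5},
  {"dp": [1, 1, 9.5], "turn": 0, "hand": -0.5},
  {"dp": [1, 1, 9.5], "turn": 0, "hand": -0.5},
  {"dp": [1, 1, 9.5], "turn": 0, "hand": -0.5},
])

```text
clock: 20.35
ee_pos: [0.5785, 0.2417, 0.0273]
orientation: [[-0.474, 0.88, 0.005], [0.88, 0.474, 0.001], [-0.002, 0.005, -1.0]]
wrist_force: [-0.2, -1.4, 1.5]
grip_width: 0.0335
```

>>> apply_moves([
  {"dp": [0, 0, 0.6], "turn": 0, "hand": -0.5},
  {"dp": [0, 0, 0.6], "turn": 0, "hand": -0.15},
  {"dp": [0, 0, 0.6], "turn": 0, "hand": 0.0},
  {"dp": [0, 0, 0.6], "turn": 0, "hand": 0.15},
  {"dp": [0, 0, 0.6], "turn": 0, "hand": 0.3},
  {"dp": [0, 0, 0.6], "turn": 0, "hand": 0.3},
  {"dp": [0, 0, -10], "turn": 0, "hand": 0.3},
  {"dp": [0, 0, -50], "turn": 0, "hand": 0.3},
  {"dp": [0, 0, -100], "turn": 0, "hand": 0.3},
  {"dp": [0, 0, -150], "turn": 0, "hand": 0.3},
  {"dp": [0, -50, -150], "turn": 0, "hand": 0.3},
  {"dp": [0, -100, -150], "turn": 0, "hand": 0.3},
  {"dp": [0, -150, -150], "turn": 0, "hand": 0.3},
  {"dp": [-50, -150, -150], "turn": 0, "hand": 0.3},
  {"dp": [-100, -150, -150], "turn": 0, "hand": 0.3},
  {"dp": [-150, -150, -150], "turn": 0, "hand": 0.3},
  {"dp": [-200, -150, -150], "turn": 0, "hand": 0.3},
  {"dp": [-200, -150, -150], "turn": 0, "hand": 0.3},
])

```text
clock: 22.15
ee_pos: [0.5432, -0.0136, 0.1773]
orientation: [[-0.464, 0.886, 0.007], [0.886, 0.464, -0.002], [-0.005, 0.005, -1.0]]
wrist_force: [-0.7, 1.1, 0.5]
grip_width: 0.0555
```

```bash
python3 - <<'E'
from h import *
b=save('scene','s7.png');a=save('top','t7.png');m=[]
for c,i in(('scene',b),('top',a)):
    r=np.round(proj(c,[.55,.29,0])).astype(int);q=i[r[0]-28:r[0]+28,r[1]-38:r[1]+38]
    m.append(cv2.resize(q,None,fx=5,fy=5,interpolation=cv2.INTER_CUBIC) if 0 else cv2.resize(q,None,fx=7.8,fy=5.3*1.0,interpolation=cv2.INTER_CUBIC));print(c,r)
cv2.imwrite('pics/g7.png',np.vstack(m)[:,:,::-1])
v=np.array([.472,-.881])
for c,o in(('scene',[.0008,-.002]),('top',[-.0008,.002])):
  S=np.array([.5127,.3641])+o
  for n,d,z in(('wide tip',5.9,12),('mid tip',51,18),('nar tip',95.5,18),('nar tail',164.7,8)): print(c,n,proj(c,np.r_[S+v*d/1000,z/1000]))
old=cv2.imread('pics/s0.png')[:,:,::-1]
for n in('spool','spacer','pad','driver'):
    x=spot_point(n,'scene');print(n,[(round(k['conf'],2),np.round(k['point'],1)) for k in x[:2]])
E
```

```text
scene [224 183]
top [184 193]
scene wide tip [232.9625479  174.14008516]
scene mid tip [223.09205973 179.07434928]
scene nar tip [215.80101631 183.81343065]
scene nar tail [208.35732645 190.85164969]
top wide tip [191.06590846 175.4851184 ]
top mid tip [185.91409004 184.86818827]
top nar tip [181.14993844 194.36343914]
top nar tail [174.388928   209.29650905]
spool [(0.85, array([235.3, 115.3])), (0.5, array([209.4, 187.3]))]
spacer [(0.71, array([283.1, 185.6])), (0.25, array([224.6, 182.3]))]
pad [(0.48, array([258.2, 216.5])), (0.17, array([214.8, 180.1]))]
driver [(0.39, array([161.8, 343.6]))]
```

View pics/g7.png

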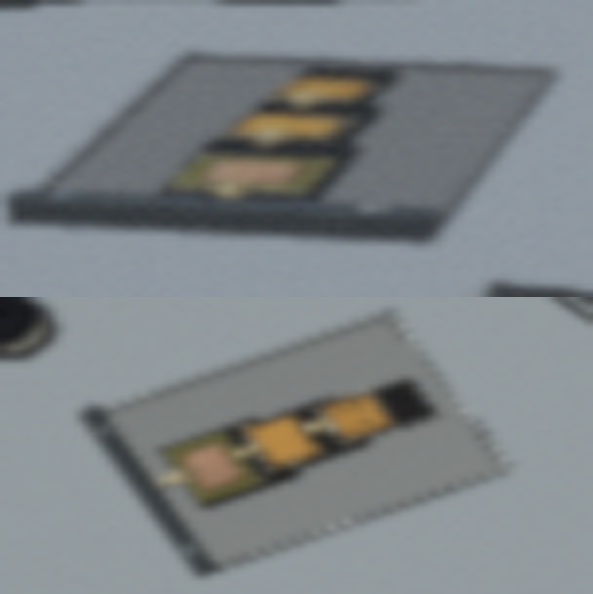

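```bash
python3 -c "
from cell import *
print(job_done())"
```

```text
the job is handed in; nothing more can be done
None
```

All three carriers are in the tray as a tiled row: widest, middle, then narrowest. Boards are up and every connector points at the stop. They are released and the arm is clear. I handed the job in at about 22.5 s of the 72 s.

**First grasp:** my first try at the widest carrier failed. The fingertips closed over the top of the plate, with 32 N measured at the wrist, and nudged it about 3 mm. I found the plate again, gripped lower and lifted it cleanly. The other two went first time, with wrist forces of 7 N or less in the readings.

**Final checks in both cameras:**
- **Row:** it looks straight. The widest connector tip and the narrow tail edge were within about 1 px (roughly 4 mm) of where I meant them to be.
- **Gap to the stop:** the widest connector tip is about 6 mm from it, give or take 2–3 mm. I left it there rather than risk pushing the plate.
- **Overlaps:** I estimate about 15 mm each, from the release positions and the visible connector tips. I could not see the covered tails directly. That the middle and narrow tails are down on the tray floor is judged by eye from the pictures.
- **Other things on the bench:** the spool, spacer and pad were detected within about 3 px of where they started. The driver detection was low-confidence (0.39) but showed no shift.

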